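# Raise the show card and hold the jumbo peg gaping over its edge

### The job

The show card on its tilting stand has been left lolling back: throw the black-knobbed lever at its side into the marked notch, so that the card stands upright, and let go of the lever. Then pinch the big wooden peg open off the rack, carry it to the card and hold it squeezed wide open over the middle of the card's top edge, one jaw well down on each side and not touching the card, ready for me to slip a price ticket in. Finish like that, still holding the peg open and off the rack; do not drop it and leave the toys where they stand.

Things in the scene. Friction and masses are not known exactly. Their poses are not given: they have to be found in the camera images.
- card_lever (a joint): Lean of the card, rad; card, shaft and lever are one piece. 0 = upright, in the marked notch (long dark line and steel stud on the quadrant); positive leans to the stand's -x. Starts 0.22 to 0.55. A sprung click has notches at -0.38, 0 and 0.75 and pulls home from within 0.045; elsewhere friction holds it. Entering or leaving a notch takes 4 to 5 N at the knob, else 1 N. Range -0.52 to 0.95.
- lever_knob (a point): Centre of the lever's black ball knob, 24 mm across, atop a 7 mm steel rod from the shaft. Axes turn with the card: y along the shaft, z from the shaft along the lever. 118 mm from the shaft's axis, 42 mm beyond the card's side edge. The quadrant plate, 12 mm nearer the card than the rod, reaches 66 mm from the shaft.
- lever_shaft (a point): Point on the level shaft's axis below the lever, 118 mm along -z of lever_knob's axes, 50 mm above the counter. Axes as lever_knob; stays put as the lever turns.
- card_top (a point): Middle of the card's top edge. The card is a stiff printed board 148 mm wide, 3 mm thick; top edge 114 mm from the shaft's axis, so 164 mm above the counter when upright. Axes turn with the card: x square to its face, y along its top edge, z up the card.
- stand: Fixed show-card stand: dark wooden base 130 x 200 x 16 mm (x -65 to 65, y -85 to 115), brass standards, shaft along its y axis 50 mm above the origin, which is on the counter. The printed face looks to +x; the lever is on the +y side, 116 mm from the origin.
- rack: Fixed peg rack: dark wooden block 75 x 165 x 20 mm with an upright strip 6 mm thick, 160 mm long (along y), its top edge 75 mm above the counter. Two ordinary small pegs (10 mm wide, tops 132 mm above the counter) sit fast on the strip 68 mm either side of the middle. Origin: underside, middle.
- peg: Jumbo peg, pale wood, 60 g, 22 mm wide (y), legs 9 mm thick, clipped on the rack's strip, tails up. Origin at its coil spring, 110 mm above the counter: jaw tips 50 mm below, tail ends 50 mm above. On the rack x is square to the strip (squeeze along it). Frame of the +x leg. Over the tails' outsides: 42 mm at the ends, 33 mm half-way down, 19 mm when squeezed together.
- peg_open (a joint): Opening of the peg, rad: 0 on the strip (jaws 6 mm apart), 0.46 with the tails squeezed right together (jaw tips 29 mm apart), -0.11 shut on nothing. The spring takes about 9 N at the tails to begin and 15 N fully open. Squeezed evenly, each leg turns by half.
- jaw_a (a point): Inner corner of the lower tip of the peg's +x leg (its jaw's gripping face), middle of its width.
- jaw_b (a point): The same point on the other leg.
- ladybird: Spherical tin ladybird, 54 mm across, 55 mm tall, loose, on the counter between stand and rack. Leave alone. Origin: underside.
- saucer: Chrome tin flying saucer, 104 mm across, 46 mm tall, loose. Leave alone. Origin: underside.
- marbles: Three glass marbles in a wooden tray, 40 x 90 mm, 28 mm tall, loose. Leave alone. Origin: underside.
- tin_car: Tin car 68 x 42 mm, 36 mm tall, loose. Leave alone. Origin: underside.
- wind_key: Brass winding key lying flat, 49 x 30 mm, 10 mm tall, loose. Leave alone. Origin: underside, near its middle.
- spin_top: Spinning top standing on its foot, 56 mm across, 63 mm tall, loose. Leave alone. Origin: underside.
Things that resemble listed ones, but are neither listed nor needed, are in the scene too. Leave any purple look-alike of the rack alone.

How it is judged:
By the outcome, as a careful person would: the job done as asked, in the order asked, and still so for the second after the job is handed in, while the arm keeps its last pose, push and grip.
It also fails if it takes over 54 s, if anything falls off the work surface, if the arm or the gripper's body presses on something with over 40 N, if the wrist force passes 120 N, or if a joint passes its speed limit or range.

### The arm

A 6-joint arm with a two-finger parallel gripper is mounted at the origin on the work surface. World frame = base frame: x ahead of the robot, y to its left, z up, the work surface at z = 0. Lengths are in m, angles in rad, forces in N, time in s.
With the tool pointing down it reaches from about 0.35 to 0.725 m from the base axis. Payload 4.3 kg.
Tool frame: the origin (TCP) lies midway between the tips of the shut fingers; the grasp point (between the pads) lies 19 mm behind it; z points along the fingers, y is the line along which they close (so a half turn about z gives the same grasp; the last joint's range is limited). The gripper opens to 85 mm and grips with 20 to 120 N. Pads are 22 mm wide; open, the fingers measure 114 mm over their backs; the gripper's body (76 mm by 85 mm) begins 54 mm behind the grasp point. The pads swing forward as they close: fully open they stand 13 mm farther back than shut.
Start: joints at [-1.446, 0.377, 0.081, 1.274, 0, 1.46], TCP at [0.134, -0.559, 0.231] pointing down, gripper open.
Joint ranges: [-2.72, 2.72], [-0.84, 1.66], [-1.02, 1.22], [-1.77, 2.12], [-1.37, 1.28], [-3.14, 3.14]. Speed limits (rad/s): [2.57, 2.57, 3.14, 3.14, 3.14, 3.14].

### API

Orientations are given as a unit quaternion [w, x, y, z].
In Python, from bench import robot gives the robot as it stands.
- The arm moves only by the tool arm_command, never from a script. Its argument "steps" is one flat list of numbers, 7 for each row, row after row: the shift along the world's x, y, z in m, then the turn, a rotation vector about the world's x, y, z in rad, then the gripper command: -1 is shut, 1 is fully open, values between are in proportion. A call has 1 to 5 rows; each row shifts and turns the commanded pose from where the row before left it; what a row does not reach is not made up. A row lasts 1/10 s, in which the tool goes at most 50 mm and 8.59 degrees, less where a joint would pass 70% of its speed; a pose out of reach is approached as far as the arm can. A call with a gripper value outside its range is refused whole. The fingers move at their own pace and stop on an object; "grip_force" is the grip in N (left out, the last holds). Time passes only in rows, so rows that do not move let the fingers close. It gives the time, the measured TCP pose, the force, the opening and the grip force at its end, in the units of the state.
- robot.observe(): the state, without advancing time (a new reading comes with each control period).
- robot.camera(name): name is "side" or "top" or "wrist"; returns a dict with "frame" (480x640x3 uint8, red, green, blue), "fx", "fy", "cx", "cy" (pixels), "distortion" ([k1, k2, p1, p2, k3] as OpenCV has them; the pictures are not rectified), "R" (3x3) and "t" (3): a world point X has camera coordinates R X + t; the wrist camera has in their place "T_tool_cam" (4x4, takes a point from camera to tool coordinates, whose origin is the TCP and whose axes are the flange's). Camera axes: x right, y down, z forward; pixel columns grow to the right and rows downward; lengths in m; the calibration is good to about 2 mm. A picture is of the moment at which its call begins: read the wrist's pose just before it. There is no depth.
- robot.job_done(): hands the job in; it is judged then, once.
Trained networks look in a picture, given as the dict that the camera call returned (one of the last four; its "shot" number tells which), for a name from the list of things; names that differ only in an ending like _2 or _b are one class to them, and where a whole thing is asked for, a point or a joint stands for the part that bears it (a point fixed in the world has none). Each returns a list of dicts, best first, with "conf" (0 to 1); they miss things now and then, are a little off and sometimes report something else, mostly with a low value. They report only what shows in the picture. A call takes as long as a camera call. They do not tell look-alikes from the thing itself.
- robot.outline_of(picture, target): "pixels" (480x640 bool, what is visible of it) and "point" ([column, row] in pixels, amid what is visible of it).
The state is a dict: "time_s": time; "joints": joint angles; "qvel": joint speeds; "tau": joint torques, N m; "eef_pos": TCP position; "eef_rot": TCP orientation; "ft_force": force on the tool from outside, world axes, zero at the start; "moment": the same for the moment, N m; "grip_width": finger opening in m; "finger_force": force on a finger pad.
Only numpy, scipy, OpenCV 4.12 (cv2) and the standard library are available. Lean on these libraries where they do the work, as an engineer would, in place of code of your own. Each camera call takes 0.05 s, during which the arm holds its last target. There are 200 camera calls.

## Working session

There is one attempt and no reset: what is moved stays moved. The work goes in short steps, Python scripts to look and compute and a tool call to move; the robot and the scene stay as the last step left them, time stands still between calls to the robot, and variables do not carry over. Pictures are saved under pics/ and viewed, at most 10 in all, crops included, and the job is handed in when it is done.

Besides the shell and the picture viewer there is one more tool, called after ">>>" in YAML: its name, and indented under it one key for each argument. arm_command: Moves the arm, as the interface text tells. Its arguments: {"type":"object","properties":{"steps":{"type":"array","items":{"type":"number"}},"grip_force":{"type":"number"}},"required":["steps"]}

```bash
mkdir -p pics; ls; cat > h.py <<'E'
import numpy as np,cv2
from bench import robot
def und(p,c):
    K=np.array([[c['fx'],0,c['cx']],[0,c['fy'],c['cy']],[0,0,1.]])
    return cv2.undistortPoints(np.array([[p]],float),K,np.array(c['distortion'],float))[0,0]
def pose(c,o=None):
    if 'R' in c and 'T_tool_cam' not in c: return np.array(c['R']),np.array(c['t']).ravel()
    from scipy.spatial.transform import Rotation as Ro
    w,x,y,z=o['eef_rot'];T=np.eye(4);T[:3,:3]=Ro.from_quat([x,y,z,w]).as_matrix();T[:3,3]=o['eef_pos']
    M=np.linalg.inv(T@np.array(c['T_tool_cam']));return M[:3,:3],M[:3,3]
def ray(p,c,o=None):
    R,t=pose(c,o);u=und(p,c);d=R.T@np.array([u[0],u[1],1]);return -R.T@t,d/np.linalg.norm(d)
def atz(p,c,z,o=None):
    C,d=ray(p,c,o);return C+d*(z-C[2])/d[2]
def tri(*rs):
    A=0;b=0
    for C,d in rs:
        P=np.eye(3)-np.outer(d,d);A=A+P;b=b+P@C
    X=np.linalg.solve(A,b);return X,[np.linalg.norm((np.eye(3)-np.outer(d,d))@(X-C)) for C,d in rs]
def proj(X,c,o=None):
    R,t=pose(c,o);K=np.array([[c['fx'],0,c['cx']],[0,c['fy'],c['cy']],[0,0,1.]])
    return cv2.projectPoints(np.array(X,float).reshape(-1,1,3),cv2.Rodrigues(R)[0],t,K,np.array(c['distortion'],float))[0][:,0]
def save(c,n,box=None,s=1):
    f=c['frame'][:,:,::-1]
    if box: f=f[box[1]:box[3],box[0]:box[2]]
    cv2.imwrite('pics/'+n,cv2.resize(f,None,fx=s,fy=s,interpolation=cv2.INTER_CUBIC))
E
python3 - <<'E'
from h import *
np.set_printoptions(precision=4,suppress=True)
for n in('top','side'):
    c=robot.camera(n);save(c,n+'0.png');print(n,c['fx'],-np.array(c['R']).T@np.array(c['t']).ravel(),c['R'][2])
    for k in['lever_knob','card_top','stand','rack','peg','ladybird','saucer','marbles','tin_car','wind_key','spin_top']:
        print(k,[(round(d['conf'],2),np.round(d['point']),int(d['pixels'].sum())) for d in robot.outline_of(c,k)[:4]])
print({k:np.round(v,3) for k,v in robot.observe().items()})
E
```

```text
pics
top 438.87661405524665 [0.4901 0.0606 0.9491] [ 0.1049 -0.0122 -0.9944]
lever_knob [(0.83, array([470., 246.]), 2734)]
card_top [(0.68, array([470., 246.]), 2964)]
stand [(0.73, array([453., 241.]), 6112)]
rack [(0.83, array([470., 344.]), 3146), (0.8, array([240., 249.]), 2596), (0.6, array([159., 362.]), 3285)]
peg [(0.68, array([230., 250.]), 407)]
ladybird [(0.94, array([333., 221.]), 600)]
saucer [(0.76, array([257., 154.]), 1634), (0.6, array([339., 162.]), 535)]
marbles [(0.68, array([403., 174.]), 707)]
tin_car [(0.94, array([280., 338.]), 588), (0.32, array([451., 240.]), 6273)]
wind_key [(0.62, array([388., 325.]), 197), (0.6, array([280., 336.]), 597)]
spin_top [(0.77, array([340., 161.]), 495), (0.5, array([469., 247.]), 2797), (0.26, array([278., 339.]), 623)]
side 451.5319590262416 [0.4692 0.7383 0.758 ] [ 0.0967 -0.7342 -0.672 ]
lever_knob [(0.98, array([330., 166.]), 1157)]
card_top [(0.57, array([329., 167.]), 1170)]
stand [(0.76, array([322., 188.]), 3212)]
rack [(0.85, array([399., 192.]), 1371), (0.65, array([301., 338.]), 2953), (0.61, array([423., 426.]), 4
[... 220 characters left out ...]
ay([254., 214.]), 376), (0.34, array([328., 172.]), 1160)]
tin_car [(0.72, array([395., 310.]), 572), (0.59, array([329., 168.]), 1134)]
wind_key [(0.44, array([308., 301.]), 304)]
spin_top [(0.53, array([233., 246.]), 317)]
{'time_s': np.float64(1.2), 'joints': array([-1.446,  0.377,  0.081,  1.274,  0.   ,  1.461]), 'qvel': array([ 0.   , -0.002,  0.001,  0.001, -0.002, -0.002]), 'tau': array([  0.   , -46.352,  27.016,   0.   ,  -0.   ,   0.   ]), 'eef_pos': array([ 0.134, -0.559,  0.231]), 'eef_rot': array([0.   , 0.993, 0.117, 0.   ]), 'ft_force': array([ 0.07 , -0.739,  0.622]), 'moment': array([-0.004, -0.017, -0.032]), 'finger_force': np.float64(0.0), 'grip_width': np.float64(0.085)}
```

View pics/top0.png

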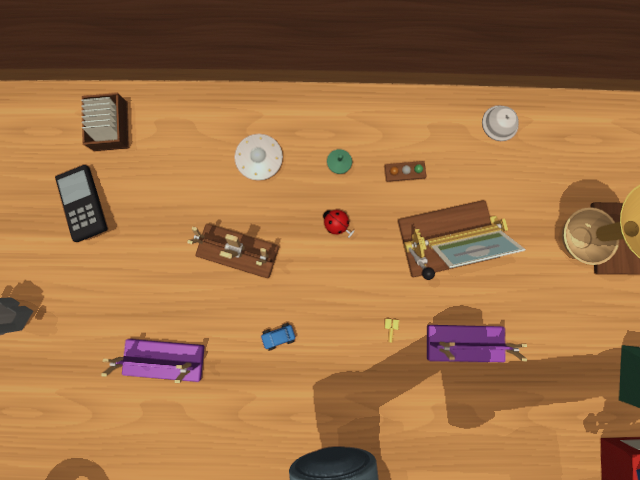

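View pics/side0.png

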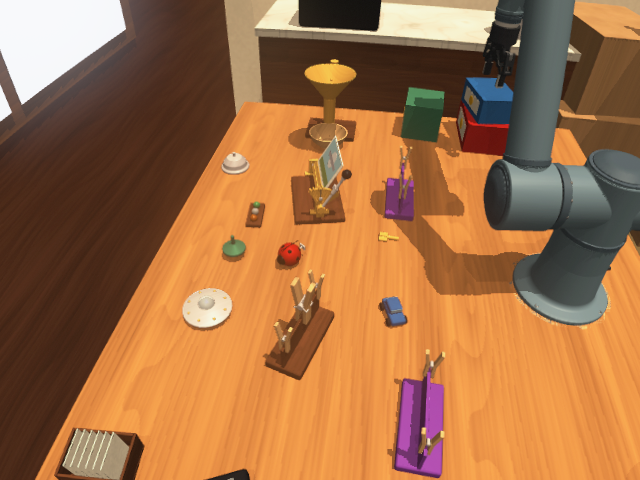

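The top view shows the dark stand at (455,240) with the black knob at (428,273), and the dark rack at (238,250) with the big peg in its middle. The purple racks at (163,360) and (467,343) and the small pegs at the rack ends are the look-alikes. Next is a close crop to check the peg and lever.

```bash
python3 - <<'E'
from h import *
np.set_printoptions(precision=4,suppress=True)
t=robot.camera('top');s=robot.camera('side')
def cr(c,x,y,w,h,sc):return cv2.resize(c['frame'][y:y+h,x:x+w,::-1],None,fx=sc,fy=sc,interpolation=cv2.INTER_CUBIC)
a=np.hstack([cr(t,180,215,100,75,4),cr(t,393,200,100,75,4)])
b=np.hstack([cr(s,255,265,100,75,4),cr(s,278,125,100,75,4)])
cv2.imwrite('pics/crop.png',np.vstack([a,b]))
np.savez('cams.npz',**{k+n:np.array(c[n]) for k,c in(('t',t),('s',s)) for n in('fx','fy','cx','cy','distortion','R','t')})
p=robot.outline_of(t,'peg')[0];q=robot.outline_of(s,'peg')[0]
print(p['point'],q['point'],tri(ray(p['point'],t),ray(q['point'],s)))
for n,x,z in(('lady',(333,221),.028),('car',(280,337),.02),('key',(389,326),.005),('saucer',(258,156),.025),('top',(340,161),.035),('marb',(404,172),.015)):print(n,atz(x,t,z))
E
```

```text
[231.8, 249.6] [301.2, 299.7] (array([0.5582, 0.2141, 0.1174]), [np.float64(0.003007473471462182), np.float64(0.0030074734714621264)])
lady [0.6257 0.0179 0.028 ]
car [0.3816 0.126  0.02  ]
key [ 0.405  -0.1042  0.005 ]
saucer [0.766 0.181 0.025]
top [0.7545 0.0042 0.035 ]
marb [ 0.738  -0.1373  0.015 ]
```

View pics/crop.png

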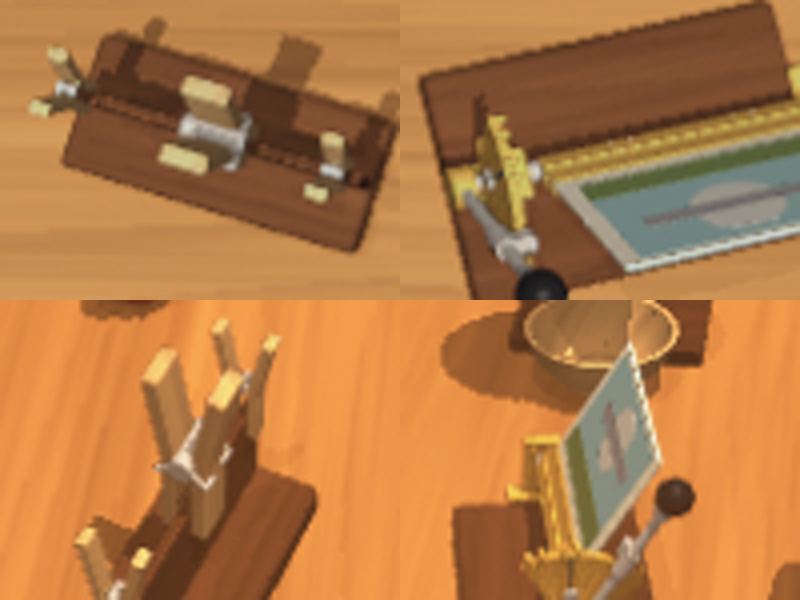

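```bash
cat > g.py <<'E'
from h import *
z=np.load('cams.npz');T={k[1:]:z[k] for k in z if k[0]=='t'};S={k[1:]:z[k] for k in z if k[0]=='s'}
E
python3 - <<'E'
from g import *
from scipy.optimize import least_squares
np.set_printoptions(precision=4,suppress=True)
def Rz(a):return np.array([[np.cos(a),-np.sin(a),0],[np.sin(a),np.cos(a),0],[0,0,1]])
r=[atz(p,T,.02)[:2] for p in((206.25,223.75),(278.75,245.5),(268.75,277.5),(195.75,255.5))]
print('rack',r,np.mean(r,0)); d=(r[0]-r[1])+(r[3]-r[2]);print('rack y yaw',np.arctan2(d[1],d[0])-np.pi/2)
a=atz((231.75,237.5),T,.16);b=atz((226,255),T,.16);print('tails',a,b,(a+b)/2,np.linalg.norm(a-b))
kt=(428.25,272.5);ks=(346.75,174.25);print('knob',tri(ray(kt,T),ray(ks,S)))
print('corner',tri(ray((450,267),T),ray((343,166.25),S)))
print('corner2',tri(ray((523,248),T),ray((335.75,136.25),S)))
def model(v):
    x,y,a,l=v;R=Rz(a);L=lambda P:np.array([x,y,0])+R@np.array(P)
    kx=lambda r,yy:L([-r*np.sin(l),yy,.05+r*np.cos(l)])
    pt=[L([65,115,16] *np.array(.001)),L(np.array([65,-85,16])*.001),L(np.array([-65,115,16])*.001),kx(.118,.116),kx(.114,.074),kx(.114,-.074)]
    return np.array(pt)
def f(v):
    m=model(v)
    return np.r_[(proj(m,T)-[(398,219.5),(485.5,200.5),(410.5,275),kt,(450,267),(523,248)]).ravel(),(proj(m[3:],S)-[ks,(343,166.25),(335.75,136.25)]).ravel()]
s=least_squares(f,[.56,-.25,.2,.4],x_scale=[.1,.1,.1,.1]);print(s.x);print(s.fun.reshape(-1,2));print(model(s.x))
E
```

```text
rack [array([0.6175, 0.2882]), array([0.5728, 0.1324]), array([0.5049, 0.1521]), array([0.5493, 0.3079])] [0.5611 0.2202]
rack y yaw -0.2786004433830669
tails [0.5738 0.2068 0.16  ] [0.542  0.2162 0.16  ] [0.5579 0.2115 0.16  ] 0.0331446211918655
knob (array([ 0.5136, -0.1512,  0.151 ]), [np.float64(0.001505705406823933), np.float64(0.0015057054068239564)])
corner (array([ 0.5252, -0.1935,  0.1446]), [np.float64(0.000600239719085205), np.float64(0.0006002397190850963)])
corner2 (array([ 0.5597, -0.3312,  0.1472]), [np.float64(0.0026188549248609364), np.float64(0.002618854924860843)])
[ 0.5984 -0.2484  0.2305  0.528 ]
[[-0.6277 -1.2649]
 [ 0.2212 -1.6854]
 [ 1.1889  2.2438]
 [-1.012   0.5504]
 [-1.5209  0.0122]
 [ 1.5898  1.5593]
 [-0.8868  0.1205]
 [-0.4731 -0.4623]
 [-0.7261 -0.9424]]
[[ 0.6354 -0.1216  0.016 ]
 [ 0.6811 -0.3163  0.016 ]
 [ 0.5088 -0.1513  0.016 ]
 [ 0.514  -0.149   0.1519]
 [ 0.5256 -0.1895  0.1485]
 [ 0.5594 -0.3335  0.1485]]
```

>>> arm_command:
  steps: [0.03,0.036,0,0,0,0,-1,0.03,0.036,0,0,0,0,-1,0.03,0.036,0,0,0,0,-1,0.03,0.036,0,0,0,0,-1,0.03,0.036,0,0,0,0,-1]
  grip_force: 30

```text
time_s: 1.9
eef_pos: [0.2847, -0.3778, 0.2315]
eef_rot: [0.0, 0.993, 0.117, 0.0]
ft_force: [1.6, -0.4, -0.8]
grip_width: 0.0124
finger_force: 0.0
```

>>> arm_command:
  steps: [0.03,0.036,0,0,0,0,-1,0.03,0.036,0,0,0,0,-1,0.03,0.036,0,0,0,0,-1,0.03,0.036,0,0,0,0,-1,0.03,0.036,0,0,0,0,-1]

```text
time_s: 2.4
eef_pos: [0.4348, -0.1976, 0.2316]
eef_rot: [0.0, 0.993, 0.117, 0.0]
ft_force: [1.7, -0.8, -0.7]
grip_width: 0.0
finger_force: 0.0
```

>>> arm_command:
  steps: [0.014,0.018,-0.02,0,0,0,-1,0.014,0.018,-0.03,0,0,0,-1,0,0,-0.04,0,0,0,-1,0,0,0,0,0,0,-1]

```text
time_s: 2.8
eef_pos: [0.4579, -0.1605, 0.1367]
eef_rot: [-0.003, 0.993, 0.118, -0.004]
ft_force: [-1.7, 0.8, -1.0]
grip_width: -0.0
finger_force: 0.0
```

```bash
python3 - <<'E'
from h import *
o=robot.observe();w=robot.camera('wrist');s=robot.camera('side')
a=w['frame'][:,:,::-1];b=cv2.resize(s['frame'][100:250,240:440,::-1],None,fx=3.2,fy=3.2)[:, :640]
cv2.imwrite('pics/w1.png',np.hstack([cv2.resize(a,(400,300)),cv2.resize(s['frame'][100:250,240:440,::-1],(400,300))]))
print(w['T_tool_cam'],o['eef_pos'])
E
```

```text
[[-1.05041018e-05 -9.46781181e-01 -3.21877919e-01  8.22541678e-02]
 [ 9.99999456e-01  3.25891266e-04 -9.91219945e-04  1.00329792e-03]
 [ 1.04336559e-03 -3.21877755e-01  9.46780662e-01 -1.41873791e-01]
 [ 0.00000000e+00  0.00000000e+00  0.00000000e+00  1.00000000e+00]] [ 0.45792915 -0.16050489  0.13667871]
```

View pics/w1.png

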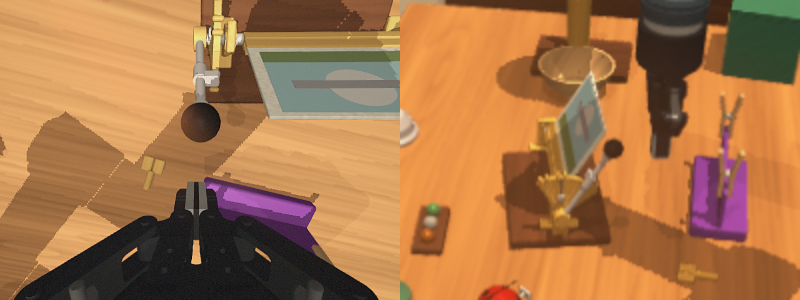

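>>> arm_command:
  steps: [0.02,0.0045,0,0,0,0,-1,0.02,0.0045,0,0,0,0,-1,0.015,0.0035,0,0,0,0,-1,0.015,0.0035,0,0,0,0,-1,0,0,0,0,0,0,-1]

```text
time_s: 3.4
eef_pos: [0.5345, -0.1484, 0.1442]
eef_rot: [0.001, 0.993, 0.117, 0.002]
ft_force: [0.5, -1.0, 0.2]
grip_width: -0.0005
finger_force: 0.0
```

>>> arm_command:
  steps: [0.006,0.0014,0,0,0,0,-1,0.004,0.001,0,0,0,0,-1,0,0,0,0,0,0,-1]

```text
time_s: 3.7
eef_pos: [0.5419, -0.1456, 0.1426]
eef_rot: [0.0, 0.993, 0.117, 0.001]
ft_force: [0.0, 0.6, 0.1]
grip_width: -0.0001
finger_force: 0.0
```

```bash
cat > k.py <<'E'
from g import *
np.set_printoptions(precision=4,suppress=True)
o=robot.observe();print(o['eef_pos'],o['ft_force'],o['time_s'])
w=robot.camera('wrist');s=robot.camera('side')
def blob(c,guess,r=25):
    f=c['frame'].max(2).astype(np.uint8);x,y=map(int,guess)
    return None
R=.118
for lean in(.2,.1,.05,0,-.05):
    x=np.array([-R*np.sin(lean),.116]);a=.2305
    P=[.5984+x[0]*np.cos(a)-x[1]*np.sin(a),-.2484+x[0]*np.sin(a)+x[1]*np.cos(a),.05+R*np.cos(lean)]
    print(lean,P,proj(P,s),proj(P,w,o))
import sys
cv2.imwrite('pics/'+sys.argv[1],np.hstack([cv2.resize(w['frame'][:,:,::-1],(400,300)),cv2.resize(s['frame'][100:250,240:440,::-1],(400,300))]))
E
python3 k.py w2.png
```

```text
[ 0.5419 -0.1456  0.1426] [0.0325 0.5899 0.1058] 3.7
0.2 [np.float64(0.5490751701851329), np.float64(-0.14082381990660617), np.float64(0.1656478561852665)] [[330.9109 170.1081]] [[304.0536 318.5636]]
0.1 [np.float64(0.5604293579267398), np.float64(-0.13815932318053545), np.float64(0.16741049150280704)] [[325.9636 169.676 ]] [[303.7635 294.5737]]
0.05 [np.float64(0.5661565724651347), np.float64(-0.13681531295855032), np.float64(0.167852530726606)] [[323.456  169.6186]] [[303.6402 281.1952]]
0 [np.float64(0.5718981379270349), np.float64(-0.13546793499335305), np.float64(0.16799999999999998)] [[320.9358 169.6676]] [[303.5339 266.9814]]
-0.05 [np.float64(0.5776397033889351), np.float64(-0.13412055702815578), np.float64(0.167852530726606)] [[318.4109 169.823 ]] [[303.4464 252.021 ]]
```

View pics/w2.png

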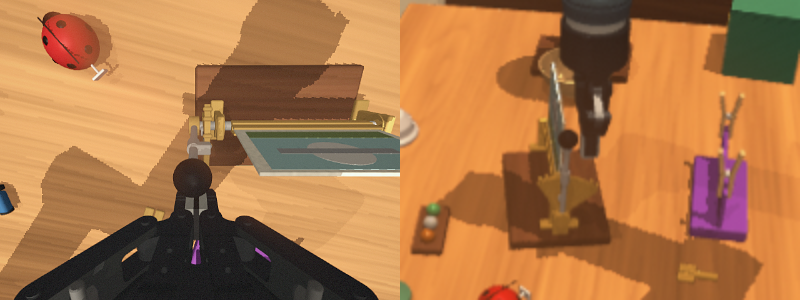

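The lever has swung to a lean of about 0.06 (knob at side (324,170), wrist (307,285)); it needs a little more.

>>> arm_command:
  steps: [0.004,0.001,0,0,0,0,-1,0.003,0.0007,0,0,0,0,-1,0,0,0,0,0,0,-1,-0.02,-0.005,0,0,0,0,-1,-0.03,-0.007,0,0,0,0,-1]

```text
time_s: 4.3
eef_pos: [0.4997, -0.1553, 0.1413]
eef_rot: [0.0, 0.993, 0.118, 0.001]
ft_force: [0.4, -1.0, 0.6]
grip_width: -0.0001
finger_force: 0.0
```

```bash
python3 k.py w3.png
```

```text
[ 0.4997 -0.1553  0.1413] [ 0.4369 -0.9734  0.6295] 4.3
0.2 [np.float64(0.5490751701851329), np.float64(-0.14082381990660617), np.float64(0.1656478561852665)] [[330.9109 170.1081]] [[304.1754 214.7417]]
0.1 [np.float64(0.5604293579267398), np.float64(-0.13815932318053545), np.float64(0.16741049150280704)] [[325.9636 169.676 ]] [[303.9402 182.7899]]
0.05 [np.float64(0.5661565724651347), np.float64(-0.13681531295855032), np.float64(0.167852530726606)] [[323.456  169.6186]] [[303.8483 165.34  ]]
0 [np.float64(0.5718981379270349), np.float64(-0.13546793499335305), np.float64(0.16799999999999998)] [[320.9358 169.6676]] [[303.7763 147.0425]]
-0.05 [np.float64(0.5776397033889351), np.float64(-0.13412055702815578), np.float64(0.167852530726606)] [[318.4109 169.823 ]] [[303.7258 128.0297]]
```

View pics/w3.png

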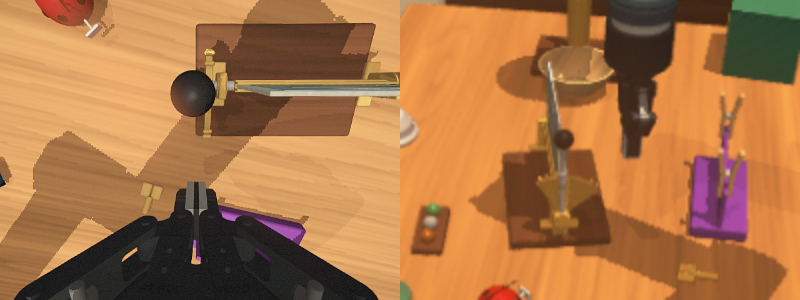

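The lever is now upright in the notch: knob at wrist (309,149) against a predicted (304,147). On to the peg, turning the wrist on the way.

>>> arm_command:
  steps: [-0.01,0,0.04,0,0,0,-1,0,0,0.04,0,0,0,-1,0,0.02,0.04,0,0,0,-1,0.007,0.035,0,0,0,0.13,0,0.007,0.04,0,0,0,0.13,1]

```text
time_s: 4.9
eef_pos: [0.5048, -0.0601, 0.2635]
eef_rot: [0.001, 0.969, 0.246, 0.002]
ft_force: [0.6, -0.0, -0.6]
grip_width: 0.0287
finger_force: 0.0
```

>>> arm_command:
  steps: [0.007,0.04,0,0,0,0.13,1,0.007,0.04,0,0,0,0.13,1,0.007,0.04,0,0,0,0.13,1,0.007,0.04,0,0,0,0.13,1,0.007,0.04,0,0,0,0.13,1]

```text
time_s: 5.4
eef_pos: [0.5383, 0.142, 0.2615]
eef_rot: [0.0, 0.839, 0.544, 0.0]
ft_force: [0.3, -0.0, 0.7]
grip_width: 0.0853
finger_force: 0.0
```

>>> arm_command:
  steps: [0.009,0.036,0,0,0,0.13,1,0.01,0.036,0,0,0,0.018,1,0,0,0,0,0,0,1,0,0,0,0,0,0,1]

```text
time_s: 5.8
eef_pos: [0.557, 0.2127, 0.2609]
eef_rot: [0.0, 0.798, 0.603, -0.0]
ft_force: [-0.9, -0.3, 0.4]
grip_width: 0.0851
finger_force: 0.0
```

```bash
python3 - <<'E'
from g import *
np.set_printoptions(precision=4,suppress=True)
o=robot.observe();print(o['eef_pos'],o['eef_rot'],o['joints'],o['time_s'])
w=robot.camera('wrist');t=robot.camera('top')
for c,n in((w,'w'),(t,'t')): print(n,[(d['conf'],d['point']) for d in robot.outline_of(c,'peg')])
print(proj([[.5579,.2115,.16],[.561,.22,.02]],w,o),[proj([.5719,-.1355,.168],t),proj([.5984,-.2484,.164],t)])
cv2.imwrite('pics/w4.png',np.hstack([w['frame'][:,:,::-1],np.zeros((480,10,3),np.uint8)])[:, :650])
cv2.imwrite('pics/w4.png',np.vstack([w['frame'][:,:,::-1][:, :],cv2.resize(t['frame'][190:290,380:540,::-1],(192,120)).repeat(1,0) if 0 else w['frame'][:0]]) )
a=cv2.resize(w['frame'][:,:,::-1],(540,405));b=cv2.resize(t['frame'][190:290,390:520,::-1],(260,200));b=np.vstack([b,np.zeros((205,260,3),np.uint8)])
cv2.imwrite('pics/w4.png',np.hstack([a,b]))
E
```

```text
[0.557  0.2127 0.2609] [ 0.0002  0.7978  0.6029 -0.0002] [ 0.2587  0.4191  0.2196  1.3714 -0.0004  2.1059] 5.8
w [(0.73, [315.1, 228.9])]
t [(0.84, [230.0, 249.2])]
[[315.4377 239.2688]
 [315.4294 191.9202]] [array([[421.6577, 240.4783]]), array([[482.2388, 227.0181]])]
```

View pics/w4.png

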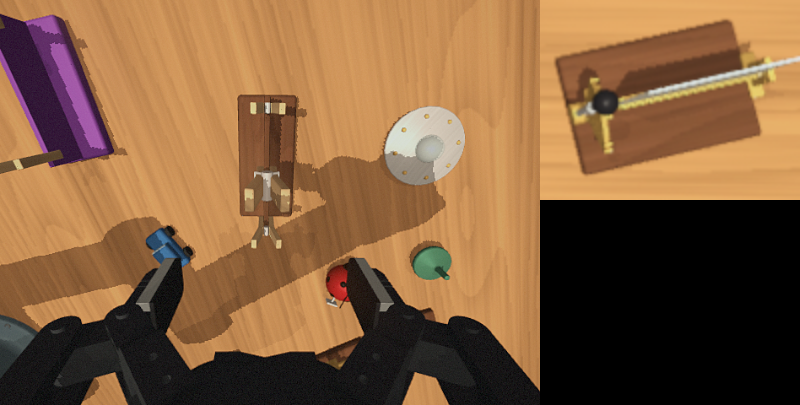

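```bash
python3 - <<'E'
from g import *
np.set_printoptions(precision=4,suppress=True)
o=robot.observe();w=robot.camera('wrist')
cv2.imwrite('pics/w5.png',cv2.resize(w['frame'][190:290,260:370,::-1],None,fx=5,fy=5,interpolation=cv2.INTER_CUBIC))
r=robot.outline_of(w,'peg')[0];m=r['pixels'].astype(np.uint8)
ys,xs=np.nonzero(m);print(xs.min(),xs.max(),ys.min(),ys.max())
a=atz((296,233.5),w,.16,o);b=atz((340,235),w,.16,o);print(a,b,(a+b)/2,np.linalg.norm(a-b))
print(proj([.5719,-.1355,.168],w,o))
E
```

```text
288 343 195 248
[0.5449 0.2178 0.16  ] [0.5763 0.2076 0.16  ] [0.5606 0.2127 0.16  ] 0.03309051306015659
[[420.7882 543.2303]]
```

View pics/w5.png

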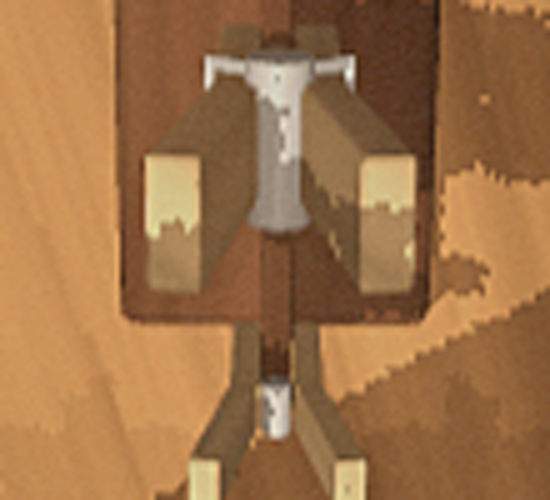

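>>> arm_command:
  steps: [0.002,0,-0.04,0,0,0,1,0,0,-0.04,0,0,0,1,0,0,-0.035,0,0,0,1,0,0,-0.015,0,0,0,0.3,0,0,0,0,0,0,0.15]
  grip_force: 45

```text
time_s: 6.6
eef_pos: [0.5563, 0.2105, 0.1285]
eef_rot: [-0.001, 0.799, 0.602, -0.003]
ft_force: [-0.8, -0.1, 0.1]
grip_width: 0.059
finger_force: 0.0
```

>>> arm_command:
  steps: [0,0,0,0,0,0,0.15,0,0,0,0,0,0,-0.2,0,0,0,0,0,0,-1,0,0,0,0,0,0,-1,0,0,0,0,0,0,-1]

```text
time_s: 7.1
eef_pos: [0.5592, 0.212, 0.1319]
eef_rot: [0.0, 0.798, 0.602, 0.001]
ft_force: [0.2, 0.4, -0.6]
grip_width: 0.0185
finger_force: 48.6
```

>>> arm_command:
  steps: [0,0,0,0,0,0,-1,0,0,0,0,0,0,-1,0,0,0,0,0,0,-1]

```text
time_s: 7.4
eef_pos: [0.5588, 0.2119, 0.1313]
eef_rot: [0.0, 0.798, 0.602, -0.0]
ft_force: [0.7, 0.1, -0.7]
grip_width: 0.0184
finger_force: 48.6
```

>>> arm_command:
  steps: [0,0,0.006,0,0,0,-1,0,0,0.012,0,0,0,-1,0,0,0.02,0,0,0,-1,0,0,0.02,0,0,0,-1,0,0,0.02,0,0,0,-1]

```text
time_s: 7.9
eef_pos: [0.559, 0.2119, 0.2113]
eef_rot: [0.0, 0.798, 0.602, 0.001]
ft_force: [0.4, -0.4, -0.1]
grip_width: 0.0184
finger_force: 48.6
```

>>> arm_command:
  steps: [0,0,0.03,0,0,0,-1,0,0,0.03,0,0,0,-1,0,0,0.03,0,0,0,-1,0,0,0,0,0,0,-1]

```text
time_s: 8.3
eef_pos: [0.5609, 0.2124, 0.3055]
eef_rot: [0.002, 0.798, 0.602, 0.005]
ft_force: [-0.2, 0.3, 0.4]
grip_width: 0.0182
finger_force: 48.7
```

```bash
python3 - <<'E'
from g import *
np.set_printoptions(precision=4,suppress=True)
o=robot.observe();print(o['eef_pos'],o['ft_force'],o['time_s']);w=robot.camera('wrist');s=robot.camera('side');t=robot.camera('top')
p=proj([o['eef_pos']],s)[0].astype(int);print(p)
y=max(0,p[1]-90);x=p[0]-90
a=cv2.resize(w['frame'][:,:,::-1],(400,300));b=cv2.resize(s['frame'][y:y+150,x:x+200,::-1],(400,300))
tt=cv2.resize(t['frame'][190:290,390:520,::-1],(390,300),interpolation=cv2.INTER_CUBIC)
cv2.imwrite('pics/w6.png',np.vstack([np.hstack([a,b]),np.hstack([tt,np.zeros((300,410,3),np.uint8)])]))
E
```

```text
[0.5609 0.2124 0.3055] [-0.2398  0.3308  0.3845] 8.3
[300 220]
```

View pics/w6.png

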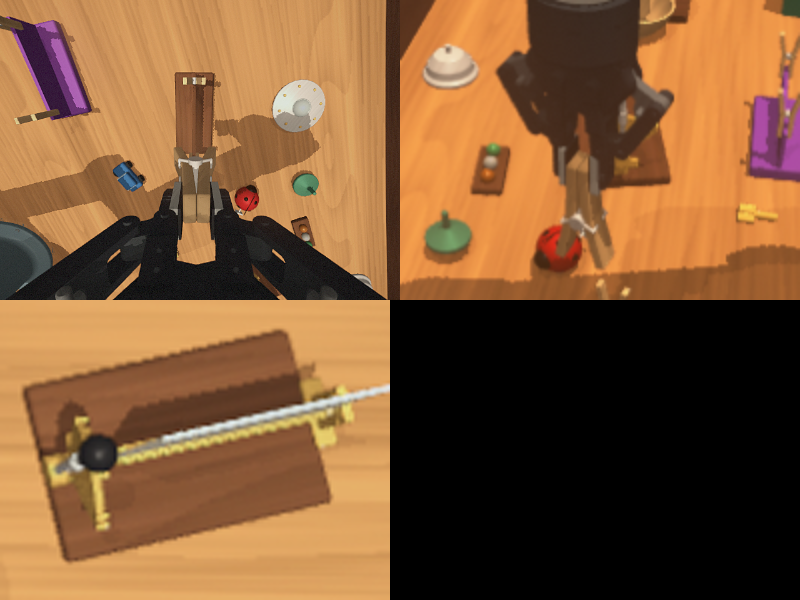

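>>> arm_command:
  steps: [0.002,-0.03,0,0,0,0.05,-1,0.004,-0.04,0,0,0,0.05,-1,0.004,-0.04,0,0,0,0.05,-1,0.004,-0.04,0,0,0,0.05,-1,0.004,-0.04,0,0,0,0.05,-1]

```text
time_s: 8.95
eef_pos: [0.5758, 0.0204, 0.2977]
eef_rot: [-0.001, 0.716, 0.698, -0.001]
ft_force: [-0.3, -0.0, -1.6]
grip_width: 0.0181
finger_force: 48.7
```

>>> arm_command:
  steps: [0.004,-0.04,0,0,0,0.05,-1,0.004,-0.04,0,0,0,0.05,-1,0.004,-0.04,0,0,0,0.05,-1,0.004,-0.04,0,0,0,0.05,-1,0.004,-0.04,0,0,0,0.05,-1]

```text
time_s: 9.45
eef_pos: [0.5958, -0.1794, 0.2976]
eef_rot: [-0.002, 0.624, 0.782, -0.0]
ft_force: [0.2, 1.2, -0.2]
grip_width: 0.018
finger_force: 48.7
```

>>> arm_command:
  steps: [0,-0.04,0,0,0,0.009,-1,0,-0.03,0,0,0,0,-1,0,0,0,0,0,0,-1,0,0,0,0,0,0,-1]

```text
time_s: 9.85
eef_pos: [0.596, -0.2483, 0.2975]
eef_rot: [-0.002, 0.621, 0.783, -0.0]
ft_force: [-0.2, 0.7, -1.1]
grip_width: 0.0183
finger_force: 48.6
```

```bash
python3 - <<'E'
from g import *
np.set_printoptions(precision=4,suppress=True)
print('base',np.mean([atz(p,T,.016)[:2] for p in((398.3,219.3),(485,200.7),(499.7,256.7),(412.3,276.7))],0))
a=atz((444.3,236.7),T,.164);b=atz((520,220),T,.164);print(a,b,np.arctan2(*(a-b)[1::-1][::-1])-np.pi/2)
n=(a-b)/np.linalg.norm(a-b);print('line pt at y=-.248',a+n*((-.248-a[1])/n[1]))
o=robot.observe();w=robot.camera('wrist');s=robot.camera('side');print(o['eef_pos'],o['eef_rot'],o['ft_force'],o['grip_width'],o['time_s'])
for d in robot.outline_of(w,'card_top')[:2]:
    ys,xs=np.nonzero(d['pixels']);print(d['conf'],d['point'],xs.min(),xs.max(),ys.min(),ys.max())
ya=.2305
for v in(.07,0,-.07): print(v,proj([.5984-v*np.sin(ya),-.2484+v*np.cos(ya),.164],w,o))
np.save('w7.npy',w['frame'])
p=proj([o['eef_pos']],s)[0].astype(int);y=max(0,p[1]-60);x=p[0]-65
b=cv2.resize(s['frame'][y:y+120,x:x+128,::-1],(256,240),interpolation=cv2.INTER_CUBIC)
W=cv2.resize(w['frame'][:,:,::-1],(540,405))
cv2.imwrite('pics/w7.png',np.hstack([W,np.vstack([b,np.zeros((165,256,3),np.uint8)])]))
E
```

```text
base [ 0.5937 -0.2335]
[ 0.5797 -0.178   0.164 ] [ 0.6124 -0.3194  0.164 ] -1.7978004296149224
line pt at y=-.248 [ 0.5959 -0.248   0.164 ]
[ 0.596  -0.2483  0.2975] [-0.0017  0.6214  0.7835 -0.    ] [-0.1795  0.6728 -1.0548] 0.018271979194267943 9.85
0.84 [317.9, 135.8] 300 332 58 249
0.07 [[317.6205 140.8874]]
0 [[317.3732 227.1916]]
-0.07 [[317.1675 300.9973]]
```

View pics/w7.png

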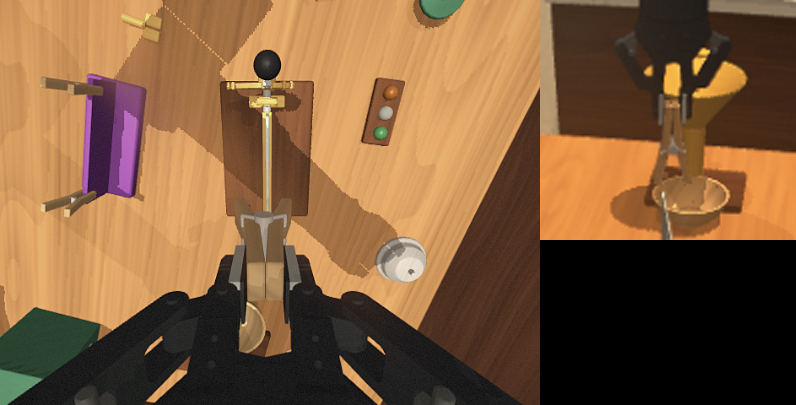

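```bash
python3 - <<'E'
from g import *
np.set_printoptions(precision=3,suppress=True)
o=robot.observe();w=robot.camera('wrist');s=robot.camera('side')
f=w['frame'].astype(int)
from scipy.spatial.transform import Rotation as Ro
q=o['eef_rot'];R=Ro.from_quat([q[1],q[2],q[3],q[0]]).as_matrix()
print(R)
for r in(150,165,180,195,210,225,240):
    row=f[r,295:340];br=row.min(1);m=br>br.max()*0.8
    c=295+np.nonzero(m)[0];print(r,c.min(),c.max(),br.max(),row[br.argmax()],'tool xy',(R.T@(atz((c.mean(),r),w,.164,o)-o['eef_pos'])))
p=proj([o['eef_pos']],s)[0].astype(int);y=max(0,p[1]-60);x=p[0]-65
print('crop',x,y);yv=R[:,1]
for z in(.16,.18,.20,.22,.24,.26):
    P=np.array(o['eef_pos']);P[2]=z-0;print(z,[ (proj([P+sg*yv*.017],s)[0]-[x,y])*2+[540,0] for sg in(1,-1)])
E
```

```text
[[-0.23   0.973 -0.001]
 [ 0.973  0.23   0.001]
 [ 0.001 -0.001 -1.   ]]
150 314 316 207 [221 223 207] tool xy [0.062 0.    0.135]
165 314 316 179 [212 201 179] tool xy [0.05  0.001 0.135]
180 314 316 176 [211 201 176] tool xy [0.039 0.001 0.135]
195 314 316 170 [197 189 170] tool xy [0.026 0.001 0.135]
210 314 316 179 [217 204 179] tool xy [0.014 0.001 0.135]
225 314 317 174 [202 191 174] tool xy [0.001 0.001 0.135]
240 314 316 152 [191 176 152] tool xy [-0.013  0.001  0.135]
crop 252 35
0.16 [array([656.423, 224.658]), array([683.192, 223.63 ])]
0.18 [array([656.502, 210.786]), array([683.574, 209.78 ])]
0.2 [array([656.583, 196.606]), array([683.963, 195.623])]
0.22 [array([656.666, 182.109]), array([684.361, 181.15 ])]
0.24 [array([656.752, 167.287]), array([684.767, 166.354])]
0.26 [array([656.841, 152.132]), array([685.181, 151.226])]
```

The card edge runs straight under the peg, within 1 mm laterally and at mid-length, so I'm descending.

>>> arm_command:
  steps: [0,0,-0.025,0,0,0,-1,0,0,-0.02,0,0,0,-1,0,0,-0.015,0,0,0,-1,0,0,0,0,0,0,-1]

```text
time_s: 10.5
eef_pos: [0.5955, -0.2465, 0.237]
eef_rot: [-0.002, 0.62, 0.784, -0.0]
ft_force: [0.1, -1.0, -0.7]
grip_width: 0.0178
finger_force: 48.6
```

>>> arm_command:
  steps: [0,0,-0.01,0,0,0,-1,0,0,-0.01,0,0,0,-1,0,0,-0.006,0,0,0,-1,0,0,0,0,0,0,-1,0,0,0,0,0,0,-1]

```text
time_s: 11.0
eef_pos: [0.5968, -0.2482, 0.2134]
eef_rot: [0.0, 0.621, 0.784, 0.0]
ft_force: [-0.3, 0.5, 0.0]
grip_width: 0.0182
finger_force: 48.6
```

```bash
python3 - <<'E'
from g import *
np.set_printoptions(precision=4,suppress=True)
o=robot.observe();print({k:np.round(o[k],4) for k in('eef_pos','eef_rot','ft_force','grip_width','finger_force','time_s')})
w=robot.camera('wrist');s=robot.camera('side')
f=w['frame'].astype(int)
from scipy.spatial.transform import Rotation as Ro
q=o['eef_rot'];R=Ro.from_quat([q[1],q[2],q[3],q[0]]).as_matrix()
for r in range(90,241,15):
    row=f[r,295:340];br=row.min(1);m=br>br.max()*0.8
    c=295+np.nonzero(m)[0];print(r,c.min(),c.max(),br.max(),'tool',(R.T@(atz((c.mean(),r),w,.164,o)-o['eef_pos'])))
p=proj([np.array([.596,-.248,.17])],s)[0].astype(int)
a=cv2.resize(s['frame'][p[1]-60:p[1]+40,p[0]-50:p[0]+50,::-1],(400,400),interpolation=cv2.INTER_CUBIC)
b=cv2.resize(w['frame'][40:340,170:470,::-1],(400,400));cv2.imwrite('pics/w8.png',np.hstack([a,b]))
K=[.5719,-.1355,.168];print('knob pred',proj(K,w,o),proj(K,s))
E
```

```text
{'eef_pos': array([ 0.5968, -0.2482,  0.2134]), 'eef_rot': array([0.    , 0.6209, 0.7839, 0.0001]), 'ft_force': array([-0.3064,  0.5185,  0.0068]), 'grip_width': np.float64(0.0182), 'finger_force': np.float64(48.6449), 'time_s': np.float64(11.0)}
90 309 313 234 tool [ 0.0982 -0.002   0.0494]
105 310 319 139 tool [ 0.091  -0.0002  0.0494]
120 295 330 138 tool [ 0.0836 -0.0006  0.0494]
135 309 321 146 tool [ 0.076  -0.0002  0.0494]
150 314 318 247 tool [0.0682 0.0007 0.0494]
165 314 318 175 tool [0.0602 0.0007 0.0494]
180 314 319 171 tool [0.052  0.001  0.0494]
195 314 318 169 tool [0.0435 0.0007 0.0494]
210 314 318 176 tool [0.0347 0.0008 0.0494]
225 314 318 172 tool [0.0257 0.0008 0.0494]
240 314 318 175 tool [0.0164 0.0008 0.0494]
knob pred [[318.1256  50.6395]] [[320.9368 169.6599]]
```

```bash
python3 - <<'E'
from g import *
o=robot.observe();w=robot.camera('wrist');f=w['frame'].max(2)[15:90,280:360]<60
ys,xs=np.nonzero(f);print('knob',xs.mean()+280,ys.mean()+15,f.sum())
for d in robot.outline_of(w,'peg')[:1]:
    ys,xs=np.nonzero(d['pixels']);print('peg',d['conf'],xs.min(),xs.max(),ys.min(),ys.max())
o=robot.observe();print(o['ft_force'],o['grip_width'])
if abs(xs.mean()-316)<10: print(robot.job_done())
E
```

```text
knob 315.508537886873 53.1307363927428 1874
peg 0.82 278 345 235 357
[ 0.01504946 -0.56262185 -0.48256742] 0.018558457961111694
the job is handed in; nothing more can be done
None
```

The job is handed in: the lever is in the upright notch and released, and the big peg is held squeezed open over the middle of the card's top edge. Its jaws reach about 22 mm down each side by calculation; the card measured within 1 mm of centre, with no contact force. I made no final visual check because all 10 picture views were used.

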